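# Shut and lock the router-bit case

## Task

Slide the lid of the router-bit case fully shut against the end stop, then lock it with its quarter-turn wing stud: press the wing head down, turn it ninety degrees clockwise (seen from above) while it is held down, and let it spring up again so that it is caught. Leave the sanding block, the block plane and the glue bottle where they are.

Things in the scene. Friction and masses are not known exactly. Their poses are not given: they have to be found in the camera images.
- case: Wooden router-bit case fixed to the bench, 170 (its x) x 260 (its y) x 73 mm high. Origin: centre of its underside. Its plywood lid (top at z = 66 mm) runs under two dark side lips (top z = 73 mm) along the case's y: toward -y to shut, where it meets the raised end wall; open, it sticks out past the +y end. The stud's axis is at x = 0, y = -75 mm when the lid is shut.
- lid (a joint): How far the lid is open along the case's +y, in m: 0 = shut against the end wall, 0.13 = fully open; starts part open. About 1.5 N friction; stays where it is left. When the stud is locked, its cam holds the lid (about 3 mm play). Locking it while the lid is open would block the lid from shutting.
- lid_pull (a point): Centre of the top of the dark wooden pull bar on the lid, at z = 84 mm: bar 90 (along x of the case) x 16 (along y) x 18 mm high, standing on the lid near its +y end. Its axes are those of the case.
- wing (a point): Centre of the wing of the stud, on the stud's axis; turns and sinks with the head. Upright dark steel bar 12 (its x) x 46 (its y) x 26 mm high, graspable across the 12 mm; top 13 mm above this point, the round flange it stands on (52 mm across, can be pressed) 12 mm below. Unpressed, 103 mm above the case's underside. Its length lies along the case's y unlocked, along the case's x locked.
- stud_press (a joint): How far the stud head is pressed down, in m: 0 = up, 0.014 = right down. Spring: about 8 N at the top, 14 N at the bottom. The head turns only while pressed more than 8 mm; let go part way round it stays stuck about 8 mm down; let go at either end of the turn it springs up to 0.
- stud_turn (a joint): Turn of the stud head, in rad, clockwise seen from above: 0 = unlocked (start), 1.571 = locked; stops at both ends, little friction.
- sanding_block: Bystander: cork sanding block, 60 x 106 x 33 mm, lying loose right of the case. Origin: centre of its underside.
- block_plane: Bystander: small green block plane, 44 x 155 x 56 mm, loose behind the case. Origin: centre of its underside.
- glue_bottle: Bystander: wood-glue bottle with pointed cap, 58 mm across, 166 mm high, standing loose behind the case to the right. Origin: centre of its underside.

How it is judged (in metres and radians):
On the way, in this order (a step that is already met when the one before it is completed fails the run):
1. the lid is shut (within 5 mm) while the stud is still unlocked (value of joint lid below 0.005 m and value of joint stud_turn below 0.2 rad), for 0.1 s.
2. the stud head is held down (over 6 mm) and turned more than half way (value of joint stud_press above 0.006 m and value of joint stud_turn above 0.8 rad), for 0.05 s.
At the end, for the whole second after the job is handed in: The lid is shut (less than 5 mm open), the stud is turned to its locked end (over 1.35 rad) and has sprung up (less than 2 mm down) (value of joint lid below 0.005 m and value of joint stud_turn above 1.35 rad and value of joint stud_press below 0.002 m); the robot touches nothing.
It fails at once if the sanding block is displaced by more than 20 mm (distance of sanding_block from where it was at the start of the episode above 0.02 m).
It fails at once if the block plane is displaced by more than 20 mm (distance of block_plane from where it was at the start of the episode above 0.02 m).
It fails at once if the glue bottle is displaced by more than 20 mm or tipped (distance of glue_bottle from where it was at the start of the episode above 0.02 m or angle between glue_bottle's own z axis and vertical above 0.5 rad).
It also fails if it takes over 38 s, if anything falls off the work surface, if the arm or the gripper's body presses on something with over 40 N, if the wrist force passes 120 N, or if a joint passes its speed limit or range.

## Robot

A 6-joint arm with a two-finger parallel gripper is mounted at the origin on a cart in front of the work surface, level with it; the furniture and walls round the work are solid. World frame = base frame: x ahead of the robot, y to its left, z up, the work surface at z = 0. Lengths are in m, angles in degrees, forces in N, time in s.
With the tool pointing down it reaches from about 0.4 to 0.825 m from the base axis. Payload 7 kg.
Tool frame: the origin (TCP) lies on the centre line of the jaws, within the pads' length; the fingertips stand 22 mm ahead of it and the grasp point (between the pads) lies 3 mm ahead of it; z points along the fingers, y is the line along which they close (so a half turn about z gives the same grasp; the last joint's range is limited). The gripper opens to 88 mm and grips with 3 to 60 N. Pads are 19 mm wide; open, the fingers measure 130 mm over their backs; the gripper's body (78 mm by 193 mm) begins 47 mm behind the grasp point.
Start: joints at [-53.222, 20.546, 0.682, 0, -70.136, -16.507], TCP at [0.234, -0.633, 0.249] pointing down, gripper open.
Joint ranges: [-176.03, 176.03], [-82.01, 121.73], [-58.28, 71.71], [-173.87, 95.51], [-174.79, -0.11], [-173.66, 173.66]. Speed limits (degrees/s): [136.94, 136.94, 172.46, 180, 180, 180].

## Interface

Orientations are given as [roll, pitch, yaw] about the fixed x, y, z axes, in that order (R = Rz(yaw) Ry(pitch) Rx(roll)).
In Python, from plant import get_state, cams, r gives the robot as it stands.
- The arm moves only by the tool apply_moves, never from a script. Its argument "targets" is a list of rows, each an object with "dp": the shift along the world's x, y, z in m, a list of three; "yaw": the turn about the world's z in degrees. In form: [{"dp": [x, y, z], "yaw": yaw}, ...]. A call has 1 to 20 rows; each row is the pose to reach, as a shift and turn from the pose commanded when the call began; what a row does not reach only later rows make up. A row lasts 1/12 s, in which the tool goes at most 41.7 mm and 7.16 degrees, less where a joint would pass 70% of its speed; a pose out of reach is approached as far as the arm can. A call with a gripper value outside its range is refused whole. "grip" is the gripper command: -1 is fully open, 1 is shut, values between are in proportion, set as the call begins (left out, the last holds). The fingers move at their own pace and stop on an object; "squeeze" is the grip in N (left out, the last holds). Time passes only in rows, so rows that repeat a pose let the fingers close. It gives the time, the measured TCP pose, the force, the opening and the grip force at its end, in the units of the state.
- get_state(): the state, without advancing time (a new reading comes with each control period).
- cams.capture(name): name is "scene" or "side" or "wrist"; returns a dict with "image" (420x560x3 uint8, red, green, blue), "range_z" (420x560 float32, m along the optical axis (not along the pixel's ray), 0 where there is no reading), "fx", "fy", "cx", "cy" (pixels), "R" (3x3) and "t" (3): a world point X has camera coordinates R X + t; the wrist camera has in their place "T_tool_cam" (4x4, takes a point from camera to tool coordinates, whose origin is the TCP and whose axes are the flange's). Camera axes: x right, y down, z forward; pixel columns grow to the right and rows downward; lengths in m; the calibration is good to about 2 mm. A picture is of the moment at which its call begins: read the wrist's pose just before it.
- r.close_job(): hands the job in; it is judged then, once.
The state is a dict: "time_s": time; "joints": joint angles; "qd": joint speeds; "joint_torque": joint torques, N m; "tcp_pos": TCP position; "eef_rot": TCP orientation; "contact_force": force on the tool from outside, world axes, zero at the start; "moment": the same for the moment, N m; "gripper_width": finger opening in m; "gripper_force": force on a finger pad.
Only numpy, scipy, OpenCV 4.12 (cv2) and the standard library are available. Lean on these libraries where they do the work, as an engineer would, in place of code of your own. Each camera call takes 0.05 s, during which the arm holds its last target. There are 200 camera calls.

## Working session

There is one attempt and no reset: what is moved stays moved. The work goes in short steps, Python scripts to look and compute and a tool call to move; the robot and the scene stay as the last step left them, time stands still between calls to the robot, and variables do not carry over. Pictures are saved under pics/ and viewed, at most 10 in all, crops included, and the job is handed in when it is done.

Besides the shell and the picture viewer there is one more tool, called after "Request:" by a JSON object that holds its "fn" and its "kwargs". apply_moves: Moves the arm, as the interface text tells. Its arguments: {"type":"object","properties":{"targets":{"type":"array","items":{"type":"object","properties":{"dp":{"type":"array","items":{"type":"number"}},"yaw":{"type":"number"}}}},"grip":{"type":"number"},"squeeze":{"type":"number"}},"required":["targets"]}

```bash
mkdir -p pics
python3 - <<'E'
from plant import get_state,cams
import cv2,numpy as np
s=get_state();print(s['time_s'],s['tcp_pos'],s['eef_rot'],s['gripper_width'])
for n in("scene","side"):
    c=cams.capture(n);cv2.imwrite(f"pics/{n}1.png",c['image'][:,:,::-1]);np.savez(f"{n}1.npz",**c)
    print(n,c['R'],c['t'])
E
```

```text
0.0 [ 0.23369252 -0.63277746  0.24760782] [ 1.79905065e+02 -7.87061956e-03 -1.59734197e+02] 0.08757367299603896
scene [[-8.95462399e-01 -4.45137077e-01  2.72324156e-04]
 [-1.84090745e-01  3.69769992e-01 -9.10703437e-01]
 [ 4.05287169e-01 -8.15550817e-01 -4.13060741e-01]] [0.5036522  0.20273005 1.07370798]
side [[ 0.99737024 -0.06827082  0.02432494]
 [-0.0122199  -0.48923808 -0.87206466]
 [ 0.07143726  0.86947409 -0.48878577]] [-0.58483069  0.06781253  0.96421204]
```

View pics/scene1.png

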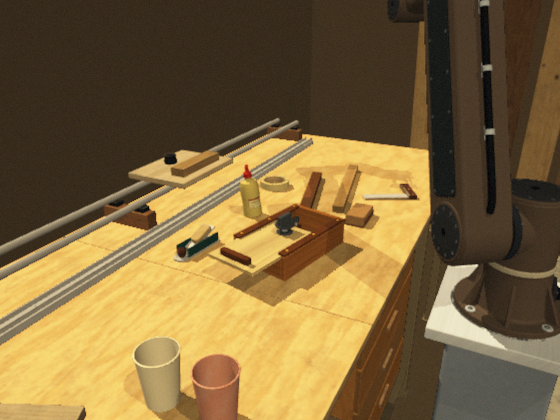

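View pics/side1.png

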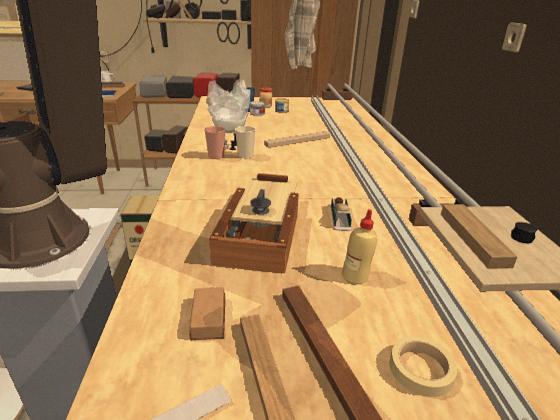

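The scene view shows the case with the pull bar at (236,255) and the stud at (285,222). In the side view the case's −y end is nearest, with the stud at (261,203) and the bar at (272,178). I'll enlarge both.

Run:
```python
import cv2,numpy as np
a=cv2.imread("pics/side1.png")[165:275,205:315];cv2.imwrite("pics/sc.png",cv2.resize(a,None,fx=5.4,fy=5.4,interpolation=cv2.INTER_CUBIC))
a=cv2.imread("pics/scene1.png")[185:285,215:350];cv2.imwrite("pics/cc.png",cv2.resize(a,None,fx=5.4,fy=5.4,interpolation=cv2.INTER_CUBIC))
```

```text
(no output)
```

View pics/sc.png

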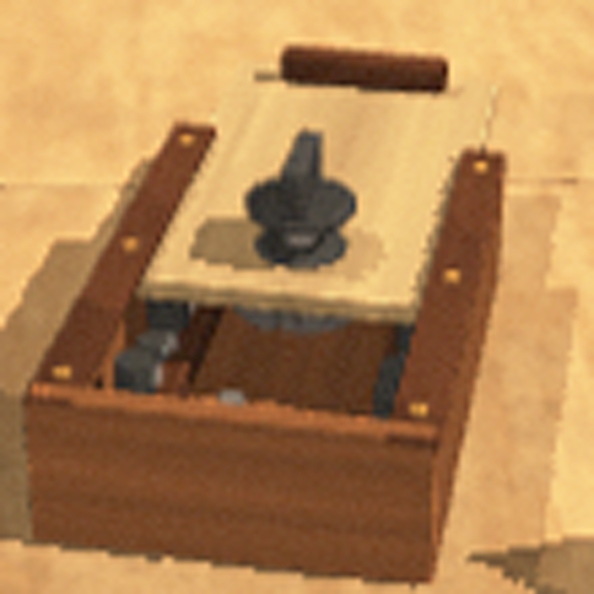

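View pics/cc.png

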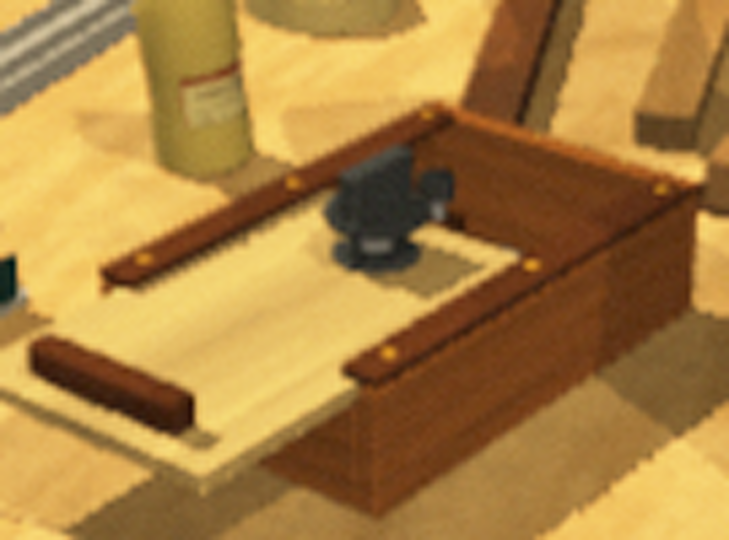

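```bash
cat > h.py <<'E'
import numpy as np
def ray(c,u,v,z):
    d=c['R'].T@np.array([(u-c['cx'])/c['fx'],(v-c['cy'])/c['fy'],1]);o=-c['R'].T@c['t']
    return o+d*(z-o[2])/d[2]
E
python3 - <<'E'
import numpy as np
from h import ray
S=np.load("side1.npz");C=np.load("scene1.npz")
s=lambda x,y,z:ray(S,205+(x+.5)/5.4-.5,165+(y+.5)/5.4-.5,z)
c=lambda x,y,z:ray(C,215+(x+.5)/5.4-.5,185+(y+.5)/5.4-.5,z)
# screws: -x side then +x side, +y to -y
a=np.array([s(*p,.073) for p in[(187,139),(130,243),(62,372),(481,166),(452,275),(419,409)]])[:,:2]
b=np.array([c(*p,.073) for p in[(388,353),(532,265),(661,189),(145,259),(293,183),(428,114)]])[:,:2]
print(a.round(4));print(b.round(4))
for n,q in(('side',a),('scene',b),('mean',(a+b)/2)):
    d=q[0]-q[2]+q[3]-q[5];e=q[3:].mean(0)-q[:3].mean(0)
    print(n,q.mean(0).round(4),'yaw of y-axis',np.degrees(np.arctan2(d[1],d[0]))-90,'x-axis',np.degrees(np.arctan2(e[1],e[0])),np.linalg.norm(e),np.linalg.norm(d)/2)
print('corners side',[s(*p,.073).round(3) for p in[(178,124),(505,152),(30,385),(437,430)]])
print('corners scene',[c(*p,.073).round(3) for p in[(375,383),(105,270),(700,186),(437,103)]])
print('bottom',s(33,542,0),s(432,580,0),c(376,515,0))
print('bar side top back edge',s(287,46,.084),s(446,59,.084),'front top',s(285,62,.084),s(445,74,.084))
print('bar scene',[c(*p,.084).round(4) for p in[(32,350),(52,337),(192,395),(175,405)]])
print('wing top side far',s(311,132,.116),'scene',c(343,183,.116),c(411,148,.116))
print('flange side',s(301,200,.091),'scene',c(380,212,.091))
for n,cc in(('S',S),('C',C)):
    # glue bottle / plane from depth
    v,u=np.mgrid[:420,:560];z=cc['range_z'];X=np.stack([(u-cc['cx'])/cc['fx']*z,(v-cc['cy'])/cc['fy']*z,z],-1)
    W=(X-cc['t'])@cc['R'];np.save(n+'w.npy',W)
    m=(z>0)&(W[...,2]>.1)&(W[...,2]<.125)&(W[...,0]>.4)&(W[...,0]<.75)&(abs(W[...,1])<.5)
    print(n,m.sum(),W[m][:40].round(3).tolist())
E
```

```text
[[ 0.4934  0.1093]
 [ 0.4689  0.003 ]
 [ 0.445  -0.1052]
 [ 0.6378  0.0767]
 [ 0.6131 -0.0299]
 [ 0.5894 -0.1372]]
[[ 0.4932  0.1147]
 [ 0.4701  0.0073]
 [ 0.4453 -0.099 ]
 [ 0.6364  0.0831]
 [ 0.6134 -0.0232]
 [ 0.5895 -0.1321]]
side [ 0.5413 -0.0139] yaw of y-axis -12.730495740508644 x-axis -12.699697983575234 0.1479680653591597 0.21959874142696184
scene [ 0.5413 -0.0082] yaw of y-axis -12.456600576894374 x-axis -12.476261600352283 0.1470373373802622 0.21959596198801093
mean [ 0.5413 -0.011 ] yaw of y-axis -12.593549025374458 x-axis -12.588332257977912 0.14750242097614272 0.2195967244290374
corners side [array([0.489, 0.127, 0.073]), array([0.651, 0.092, 0.073]), array([ 0.433, -0.115,  0.073]), array([ 0.595, -0.152,  0.073])]
corners scene [array([0.487, 0.141, 0.073]), array([0.647, 0.101, 0.073]), array([ 0.429, -0.111,  0.073]), array([ 0.592, -0.148,  0.073])]
bottom [ 0.43044165 -0.12278991  0.        ] [ 0.59575173 -0.15448396  0.        ] [0.49035543 0.13211137 0.        ]
bar side top back edge [0.54593637 0.19841706 0.084     ] [0.62985    0.18027938 0.084     ] front to
[... 1616 characters left out ...]
, 0.113], [0.744, -0.162, 0.113], [0.743, -0.167, 0.111], [0.738, -0.165, 0.113], [0.739, -0.171, 0.111], [0.744, -0.187, 0.104], [0.746, -0.148, 0.114], [0.744, -0.15, 0.114], [0.743, -0.155, 0.112], [0.741, -0.157, 0.112], [0.738, -0.157, 0.112], [0.738, -0.164, 0.11], [0.733, -0.162, 0.112], [0.737, -0.175, 0.106], [0.745, -0.146, 0.112], [0.743, -0.149, 0.111], [0.742, -0.152, 0.11], [0.741, -0.157, 0.109], [0.735, -0.152, 0.111], [0.738, -0.164, 0.107], [0.734, -0.163, 0.108], [0.735, -0.171, 0.105], [0.75, -0.142, 0.109], [0.748, -0.145, 0.108], [0.747, -0.149, 0.107], [0.743, -0.147, 0.108], [0.738, -0.146, 0.11], [0.739, -0.154, 0.107], [0.736, -0.155, 0.107], [0.735, -0.159, 0.106]]
```

Case centre is about (0.541,−0.012) at yaw −12.6°. The wing is about (0.547,0.017), so the lid is roughly 0.10 open. My plan is to grip the wing, slide the lid shut with it, then press and turn in the same grasp.

Request:
{"fn": "apply_moves", "kwargs": {"targets": [{"dp": [0.017, 0.036, 0], "yaw": 4}, {"dp": [0.034, 0.072, 0], "yaw": 8}, {"dp": [0.051, 0.108, 0], "yaw": 12}, {"dp": [0.068, 0.144, 0], "yaw": 16}, {"dp": [0.085, 0.18, 0], "yaw": 20}, {"dp": [0.102, 0.216, 0], "yaw": 24}, {"dp": [0.119, 0.252, 0], "yaw": 28}, {"dp": [0.136, 0.288, 0], "yaw": 32}, {"dp": [0.153, 0.324, 0], "yaw": 36}, {"dp": [0.17, 0.36, 0], "yaw": 40}, {"dp": [0.187, 0.396, 0], "yaw": 44}, {"dp": [0.204, 0.432, 0], "yaw": 48}, {"dp": [0.221, 0.468, 0], "yaw": 52}, {"dp": [0.238, 0.504, 0], "yaw": 56}, {"dp": [0.255, 0.54, 0], "yaw": 57}, {"dp": [0.272, 0.576, 0], "yaw": 57}, {"dp": [0.289, 0.612, 0], "yaw": 57}, {"dp": [0.306, 0.635, 0], "yaw": 57}, {"dp": [0.313, 0.648, 0], "yaw": 57}, {"dp": [0.313, 0.648, 0], "yaw": 57}], "grip": -1}}

```text
time_s: 1.77
tcp_pos: [0.5479, 0.0172, 0.2477]
eef_rot: [180.0, -0.0, -102.6]
contact_force: [0.6, -0.3, 0.8]
gripper_width: 0.0878
gripper_force: 0.0
```

Run:
```python
from plant import get_state,cams
import cv2,numpy as np
s=get_state();print(s['time_s'],s['joints'],s['tcp_pos'],s['eef_rot'],s['gripper_width'],s['contact_force'])
c=cams.capture("wrist");cv2.imwrite("pics/w1.png",c['image'][:,:,::-1]);np.savez("w1.npz",tcp=s['tcp_pos'],rot=s['eef_rot'],**c);print(c['T_tool_cam'])
```

```text
1.7667 [ 2.22719860e+01  8.68918262e+00 -1.54635403e+01 -5.80403232e-03
 -6.59034874e+01 -3.48571214e+01] [0.54791206 0.01717499 0.2477452 ] [ 1.79950848e+02 -2.77803022e-02 -1.02587496e+02] 0.08779934021541926 [ 0.64443751 -0.29918652  0.83739392]
[[ 1.34249753e-05 -9.57706011e-01 -2.87748494e-01  7.69370230e-02]
 [ 9.99999878e-01  1.54791021e-04 -4.68531791e-04 -5.63680646e-04]
 [ 4.93256596e-04 -2.87748453e-01  9.57705897e-01 -1.35530776e-01]
 [ 0.00000000e+00  0.00000000e+00  0.00000000e+00  1.00000000e+00]]
```

View pics/w1.png

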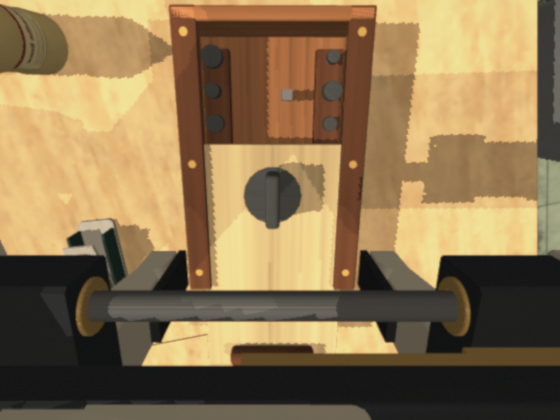

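The wrist view looks down the case. The wing runs from (272,173) to (272,228), the lip screws are at (183,32), (362,31), (192,164), (353,164), (199,272) and (346,272), and the shut end is at the top.

Run:
```python
import numpy as np
from h import ray
from scipy.spatial.transform import Rotation as Ro
w=np.load("w1.npz");A=Ro.from_euler('xyz',w['rot'],degrees=True).as_matrix();T=w['T_tool_cam']
Rwc=A@T[:3,:3];o=A@T[:3,3]+w['tcp']
c=dict(R=Rwc.T,t=-Rwc.T@o,**{k:w[k] for k in('fx','fy','cx','cy')})
q=np.array([ray(c,*p,.073) for p in[(199,272),(192,164),(183,32),(346,272),(353,164),(362,31)]])[:,:2]
d=q[0]-q[2]+q[3]-q[5];print(q.round(4),q.mean(0),np.degrees(np.arctan2(d[1],d[0]))-90)
a,b=ray(c,272,173,.116),ray(c,272.5,228,.116);print('wing',a,b,(a+b)/2,np.linalg.norm(a-b),'flange',ray(c,272.5,195.5,.091))
y=d/np.linalg.norm(d);W=((a+b)/2)[:2]-q.mean(0);print('wing in case y',W@y,'x',W@[y[1],-y[0]])
```

```text
[[ 0.639   0.0802]
 [ 0.6147 -0.0267]
 [ 0.5908 -0.1334]
 [ 0.4937  0.1127]
 [ 0.4702  0.0056]
 [ 0.4463 -0.102 ]] [ 0.54245002 -0.0106086 ] -12.587531436328206
wing [ 0.54294302 -0.01019602  0.116     ] [0.55270358 0.03531804 0.116     ] [0.5478233  0.01256101 0.116     ] 0.04654887729410564 flange [0.54796874 0.01411388 0.091     ]
wing in case y 0.023783714767034808 x 0.00019475283078747323
```

Request:
{"fn": "apply_moves", "kwargs": {"targets": [{"dp": [0, -0.004, -0.03], "yaw": 0}, {"dp": [0, -0.004, -0.06], "yaw": 0}, {"dp": [0, -0.004, -0.09], "yaw": 0}, {"dp": [0, -0.004, -0.115], "yaw": 0}, {"dp": [0, -0.004, -0.132], "yaw": 0}, {"dp": [0, -0.004, -0.132], "yaw": 0}]}}

```text
time_s: 2.32
tcp_pos: [0.5437, 0.0089, 0.113]
eef_rot: [179.7, -0.2, -102.8]
contact_force: [-0.6, 0.3, -0.2]
gripper_width: 0.0874
gripper_force: 0.0
```

Request:
{"fn": "apply_moves", "kwargs": {"targets": [{"dp": [0, 0, 0], "yaw": 0}, {"dp": [0, 0, 0], "yaw": 0}, {"dp": [0, 0, 0], "yaw": 0}, {"dp": [0, 0, 0], "yaw": 0}, {"dp": [0, 0, 0], "yaw": 0}, {"dp": [0, 0, 0], "yaw": 0}, {"dp": [0, 0, 0], "yaw": 0}, {"dp": [0, 0, 0], "yaw": 0}], "grip": 1, "squeeze": 35}}

```text
time_s: 2.98
tcp_pos: [0.5469, 0.0109, 0.1167]
eef_rot: [-180.0, 0.0, -102.7]
contact_force: [-0.3, -0.0, 0.4]
gripper_width: 0.0395
gripper_force: 0.0
```

Request:
{"fn": "apply_moves", "kwargs": {"targets": [{"dp": [0, 0, 0], "yaw": 0}, {"dp": [0, 0, 0], "yaw": 0}, {"dp": [0, 0, 0], "yaw": 0}, {"dp": [0, 0, 0], "yaw": 0}, {"dp": [0, 0, 0], "yaw": 0}, {"dp": [0, 0, 0], "yaw": 0}, {"dp": [0, 0, 0], "yaw": 0}]}}

```text
time_s: 3.57
tcp_pos: [0.5469, 0.0108, 0.1165]
eef_rot: [-180.0, -0.0, -102.7]
contact_force: [0.5, -0.0, 0.4]
gripper_width: 0.0116
gripper_force: 35.0
```

Request:
{"fn": "apply_moves", "kwargs": {"targets": [{"dp": [-0.001, -0.005, 0], "yaw": 0}, {"dp": [-0.003, -0.013, 0], "yaw": 0}, {"dp": [-0.005, -0.022, 0], "yaw": 0}, {"dp": [-0.007, -0.031, 0], "yaw": 0}, {"dp": [-0.009, -0.04, 0], "yaw": 0}, {"dp": [-0.011, -0.049, 0], "yaw": 0}, {"dp": [-0.013, -0.058, 0], "yaw": 0}, {"dp": [-0.015, -0.067, 0], "yaw": 0}, {"dp": [-0.017, -0.076, 0], "yaw": 0}, {"dp": [-0.019, -0.084, 0], "yaw": 0}, {"dp": [-0.02, -0.089, 0], "yaw": 0}, {"dp": [-0.02, -0.089, 0], "yaw": 0}]}}

```text
time_s: 4.57
tcp_pos: [0.5264, -0.0795, 0.1166]
eef_rot: [180.0, -0.0, -102.8]
contact_force: [1.5, -2.3, -2.1]
gripper_width: 0.012
gripper_force: 35.0
```

Request:
{"fn": "apply_moves", "kwargs": {"targets": [{"dp": [-0.0005, -0.002, 0], "yaw": 0}, {"dp": [-0.001, -0.004, 0], "yaw": 0}, {"dp": [-0.0013, -0.006, 0], "yaw": 0}, {"dp": [-0.0018, -0.008, 0], "yaw": 0}, {"dp": [-0.0018, -0.008, 0], "yaw": 0}, {"dp": [-0.0018, -0.008, 0], "yaw": 0}]}}

```text
time_s: 5.07
tcp_pos: [0.525, -0.0863, 0.1166]
eef_rot: [180.0, -0.0, -102.7]
contact_force: [0.7, -1.3, -1.9]
gripper_width: 0.0117
gripper_force: 35.0
```

Request:
{"fn": "apply_moves", "kwargs": {"targets": [{"dp": [-0.0005, -0.002, 0], "yaw": 0}, {"dp": [-0.0009, -0.004, 0], "yaw": 0}, {"dp": [-0.0009, -0.004, 0], "yaw": 0}, {"dp": [-0.0009, -0.004, 0], "yaw": 0}]}}

```text
time_s: 5.4
tcp_pos: [0.5246, -0.0889, 0.1165]
eef_rot: [-180.0, 0.1, -102.7]
contact_force: [2.0, 9.2, -3.0]
gripper_width: 0.0116
gripper_force: 35.0
```

Run:
```python
from plant import get_state,cams
import cv2,numpy as np
s=get_state();print(s['tcp_pos'],s['contact_force'],s['moment'])
c=cams.capture("side");a=c['image'][165:275,205:315,::-1];a=cv2.resize(a,None,fx=5,fy=5)
c=cams.capture("wrist");b=c['image'][0:275,140:390,::-1]
cv2.imwrite("pics/m.png",np.hstack([a,cv2.copyMakeBorder(b,0,275,0,0,0)]))
```

```text
[ 0.52456524 -0.08886905  0.11651321] [ 1.96103089  9.17462637 -2.9651632 ] [ 3.55111688e+00 -4.26953271e-01 -9.54954314e-04]
```

View pics/m.png

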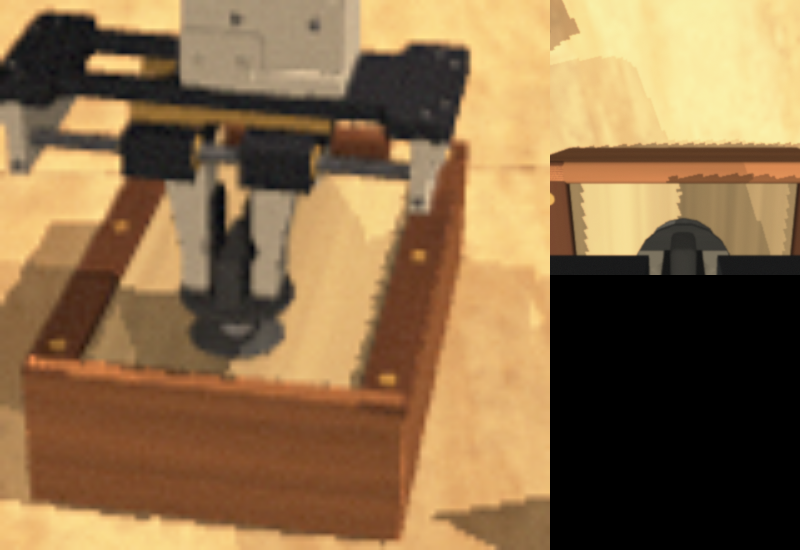

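Lid is against the stop (9 N). Now I press.

Request:
{"fn": "apply_moves", "kwargs": {"targets": [{"dp": [0, 0.0005, -0.003], "yaw": 0}, {"dp": [0, 0.001, -0.006], "yaw": 0}, {"dp": [0, 0.001, -0.009], "yaw": 0}, {"dp": [0, 0.001, -0.012], "yaw": 0}, {"dp": [0, 0.001, -0.014], "yaw": 0}, {"dp": [0, 0.001, -0.014], "yaw": 0}, {"dp": [0, 0.001, -0.014], "yaw": 0}], "squeeze": 45}}

```text
time_s: 6.08
tcp_pos: [0.525, -0.0886, 0.1041]
eef_rot: [-179.9, 0.1, -102.7]
contact_force: [-1.8, 7.3, 11.8]
gripper_width: 0.0119
gripper_force: 45.0
```

Request:
{"fn": "apply_moves", "kwargs": {"targets": [{"dp": [0, 0, 0], "yaw": -3}, {"dp": [0, 0, 0], "yaw": -8}, {"dp": [0, 0.0005, 0], "yaw": -13}, {"dp": [0, 0.0005, 0], "yaw": -18}, {"dp": [0, 0.001, 0], "yaw": -23}, {"dp": [0, 0.001, 0], "yaw": -28}, {"dp": [0, 0.001, 0], "yaw": -33}, {"dp": [0, 0.001, 0], "yaw": -38}, {"dp": [0, 0.0015, 0], "yaw": -42}, {"dp": [0, 0.0015, 0], "yaw": -45}, {"dp": [0, 0.0015, 0], "yaw": -45}]}}

```text
time_s: 7.0
tcp_pos: [0.5234, -0.0872, 0.1037]
eef_rot: [179.9, -0.0, -147.9]
contact_force: [-6.3, 7.2, 12.2]
gripper_width: 0.0122
gripper_force: 45.1
```

Request:
{"fn": "apply_moves", "kwargs": {"targets": [{"dp": [0, 0, 0], "yaw": -5}, {"dp": [0, 0.0005, 0], "yaw": -10}, {"dp": [0, 0.0005, 0], "yaw": -15}, {"dp": [0, 0.001, 0], "yaw": -20}, {"dp": [0, 0.001, 0], "yaw": -25}, {"dp": [0, 0.001, 0], "yaw": -30}, {"dp": [0, 0.001, 0], "yaw": -35}, {"dp": [0, 0.001, 0], "yaw": -40}, {"dp": [0, 0.001, 0], "yaw": -43}, {"dp": [0, 0.001, 0], "yaw": -46}, {"dp": [0, 0.001, 0], "yaw": -46}, {"dp": [0, 0.001, 0], "yaw": -46}]}}

```text
time_s: 8.0
tcp_pos: [0.5233, -0.0854, 0.1035]
eef_rot: [179.9, -0.1, 166.3]
contact_force: [-7.3, 12.5, 11.9]
gripper_width: 0.0119
gripper_force: 45.2
```

Run:
```python
from plant import get_state,cams
import cv2,numpy as np
s=get_state();print(s['tcp_pos'],s['eef_rot'],s['contact_force'],s['moment'])
c=cams.capture("side");a=c['image'][165:275,205:315,::-1];a=cv2.resize(a,None,fx=5,fy=5)
c=cams.capture("wrist");b=c['image'][0:275,140:390,::-1]
cv2.imwrite("pics/n.png",np.hstack([a,cv2.copyMakeBorder(b,0,275,0,0,0)]))
```

```text
[ 0.52332044 -0.0854196   0.1035135 ] [ 1.79931412e+02 -6.52175703e-02  1.66305291e+02] [-7.34018321 12.4719481  11.94154788] [4.73125852 2.8435371  0.40702134]
```

View pics/n.png

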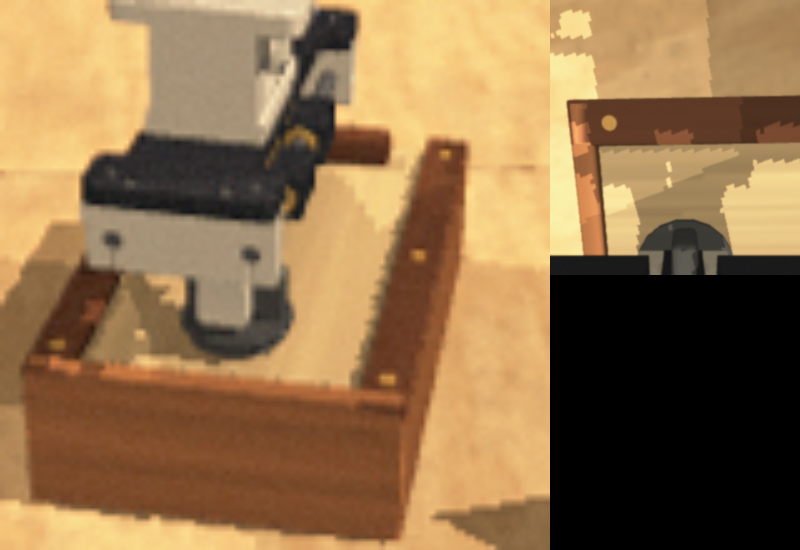

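The wing is turned a full quarter and the lid is still on its stop. I'll let it rise in the grasp, then release.

Request:
{"fn": "apply_moves", "kwargs": {"targets": [{"dp": [0, 0, 0.003], "yaw": 0}, {"dp": [0, 0, 0.006], "yaw": 0}, {"dp": [0, 0, 0.009], "yaw": 0}, {"dp": [0, 0, 0.012], "yaw": 0}, {"dp": [0, 0, 0.013], "yaw": 0}, {"dp": [0, 0, 0.013], "yaw": 0}]}}

```text
time_s: 8.6
tcp_pos: [0.5231, -0.0854, 0.1162]
eef_rot: [179.9, -0.1, 166.3]
contact_force: [-6.6, 10.3, 7.1]
gripper_width: 0.0117
gripper_force: 45.2
```

Request:
{"fn": "apply_moves", "kwargs": {"targets": [{"dp": [0, 0, 0], "yaw": 0}, {"dp": [0, 0, 0], "yaw": 0}, {"dp": [0, 0, 0], "yaw": 0}, {"dp": [0, 0, 0], "yaw": 0}, {"dp": [0, 0, 0], "yaw": 0}, {"dp": [0, 0, 0], "yaw": 0}, {"dp": [0, 0, 0], "yaw": 0}], "grip": -0.2}}

```text
time_s: 9.18
tcp_pos: [0.5241, -0.0869, 0.1155]
eef_rot: [-180.0, -0.0, 166.3]
contact_force: [0.3, -0.2, 0.8]
gripper_width: 0.0505
gripper_force: 0.0
```

Request:
{"fn": "apply_moves", "kwargs": {"targets": [{"dp": [0, 0, 0.01], "yaw": 0}, {"dp": [0, 0, 0.03], "yaw": 0}, {"dp": [0, 0, 0.06], "yaw": 0}, {"dp": [-0.01, 0.02, 0.1], "yaw": 0}, {"dp": [-0.03, 0.05, 0.14], "yaw": 0}, {"dp": [-0.03, 0.05, 0.15], "yaw": 0}, {"dp": [-0.03, 0.05, 0.15], "yaw": 0}, {"dp": [-0.03, 0.05, 0.15], "yaw": 0}]}}

```text
time_s: 9.85
tcp_pos: [0.4945, -0.036, 0.2681]
eef_rot: [179.9, 0.2, 166.3]
contact_force: [0.3, -0.9, -1.3]
gripper_width: 0.0526
gripper_force: 0.0
```

Run:
```python
from plant import get_state,cams
import cv2,numpy as np
s=get_state();print(s['time_s'],s['tcp_pos'],s['eef_rot'],s['contact_force'],s['gripper_width'])
c=cams.capture("side");a=c['image'][165:275,205:315,::-1];a=cv2.resize(a,None,fx=4,fy=4)
m=c['range_z'];v,u=np.mgrid[:420,:560];X=np.stack([(u-c['cx'])/c['fx']*m,(v-c['cy'])/c['fy']*m,m],-1);W=(X-c['t'])@c['R']
P=W[(m>0)&(W[...,2]>.1)&(W[...,2]<.125)&(np.hypot(W[...,0]-.525,W[...,1]+.086)<.04)];print(len(P),P.min(0),P.max(0),np.percentile(P[:,2],90))
cv2.imwrite("pics/f.png",a)
```

```text
9.85 [ 0.49453987 -0.03601813  0.26805639] [179.86839741   0.2243001  166.34882386] [ 0.2940838  -0.87814408 -1.34208153] 0.05259495527625712
171 [ 0.50264159 -0.10017752  0.10002388] [ 0.54726002 -0.0801587   0.11725658] 0.11621849287012
```

View pics/f.png

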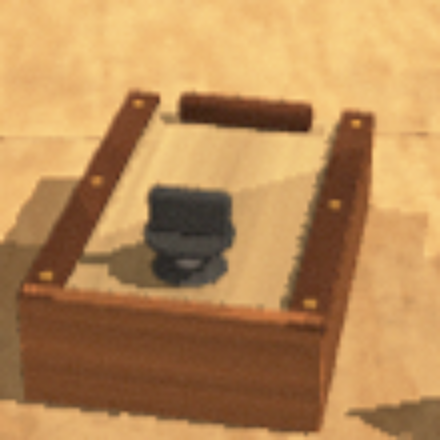

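The wing (190,215) now lies across the case with its top at 0.116 m, so it has sprung fully up, and the lid meets the end wall. I'm handing in.

```bash
python3 -c "
from plant import r
print(r.close_job())"
```

```text
the job is handed in; nothing more can be done
None
```

The lid is shut against the end stop and the wing stud is locked and sprung back up, going by the final camera check; the arm is clear, it never went near the three bystanders, and I handed the job in at about 10 s without seeing a verdict.

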